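# Find the tilting lid of a bench power box and push it open

## Task

On the bench stands a low grey power box with three identical aluminium lids in a row: two are blanks clipped down for good, and one is a tilting lid that covers the test sockets. Using fingertips only, press lightly on the black strip along the far edge of one lid after another until you find the one that rocks and lifts its near edge, then push that raised edge up and away from you until the lid stands fully open at its stop. Do not press hard on anything, and leave the pen, tin, cutters and screwdriver lying round the box where they are.

Things in the scene. Friction and masses are not known exactly. Their poses are not given: they have to be found in the camera images.
- power_box: grey power box, black end caps, screwed to the bench: 210 mm long (its y), 128 mm deep (its x), 66 mm high (end caps 68); origin: centre of its underside. Its -x side is the near side. Three lids that look alike lie flush in its top at bay1 to bay3, 108 (x) by 58 (y) by 4 mm, 4 mm apart. Which one tilts changes from run to run; the other two give at most 2 mm straight down and spring back.
- bay1 (a point): point on the first lid (leftmost seen from the near side, box y +62 mm), at the height of the lids' upper faces and over the hinge line a tilting lid would have here; axes as the box's. The lid reaches from 64 mm on the near side (-x) of it to 44 mm on the far side, and 29 mm either way in y. The black press strip, 12 mm wide, runs along y 28 mm on its far side.
- bay2 (a point): the same point for the middle lid (box y = 0)
- bay3 (a point): the same point for the third lid (box y = -62 mm; the rightmost)
- tilt_lid (a joint): tilting lid's angle, whichever bay it is in, rad: 0 shut; grows as its far edge sinks and its near edge rises; stop at 1.65, just past upright (64 mm above the box). Hinge along the box's y through the bay point; 140 g; friction hinge (0.06 N m), stays at any angle. 3 to 9 N on the strip rocks it, 18 mm down there gives about 0.8. A low near edge may jam if pushed level: push it along its arc.
- flux_pen: white flux pen, 132 mm long, 14 mm thick, lying loose to the right of the box; origin at the centre of its underside
- tip_tin: small round flat tin, 36 mm across, 15 mm high, loose at the left end of the box; origin at the centre of its underside. Farther left stands a fixed soldering iron in its stand, about 160 mm high: keep clear.
- side_cutters: red-handled side cutters, 105 x 40 x 8 mm, lying loose; origin at the centre of their underside
- driver_red: screwdriver with red handle, 158 mm long, 15 mm thick, lying loose behind the box; origin at the centre of its underside

How it is judged:
By the outcome, as a careful person would: the job done as asked, in the order asked, and still so for the second after the job is handed in, with the robot touching nothing.
It also fails if it takes over 45 s, if anything falls off the work surface, if the arm or the gripper's body presses on something with over 40 N, if the wrist force passes 120 N, or if a joint passes its speed limit or range.

## Robot

A 6-joint arm with a two-finger parallel gripper is mounted at the origin on a cart in front of the work surface, level with it; the furniture and walls round the work are solid. World frame = base frame: x ahead of the robot, y to its left, z up, the work surface at z = 0. Lengths are in m, angles in rad, forces in N, time in s.
With the tool pointing down it reaches from about 0.375 to 0.75 m from the base axis. Payload 9 kg.
Tool frame: the origin (TCP) lies between the finger pads; the fingertips stand ahead of it and the grasp point (between the pads) lies 2 mm behind it (nose_length is the z of the fingertips in the tool frame, in m); z points along the fingers, y is the line along which they close (so a half turn about z gives the same grasp; the last joint's range is limited). The gripper opens to 85 mm and grips with 20 to 120 N. Pads are 22 mm wide; open, the fingers measure 114 mm over their backs; the gripper's body (76 mm by 85 mm) begins 54 mm behind the grasp point. The pads swing forward as they close: fully open they stand 13 mm farther back than shut.
Start: joints at [0.96, 0.104, 0.097, 1.564, 0, 1.353], TCP at [0.23, 0.554, 0.248] pointing down, gripper open.
Joint ranges: [-2.99, 2.99], [-0.84, 1.86], [-1.1, 1.16], [-1.84, 2.11], [-1.51, 1.56], [-3.14, 3.14]. Speed limits (rad/s): [2.22, 2.22, 2.57, 3.14, 3.14, 3.14].

## Interface

Orientations are given as a rotation vector (axis times angle).
In Python, from plant import get_obs, read_camera, get_calibration, sign_off, nose_length gives the robot as it stands. The module is installed in compiled form; this text tells all that it offers.
- The arm moves only by the shell command python3 -m crank 'ROWS' [FORCE]. ROWS is JSON, a list of rows, each an object with "hand": the opening, from 0 (shut) to 1 (fully open); "travel": the shift along the tool's x, y, z in m, a list of three; "spin": the turn about the tool's z in rad. In form: [{"hand": hand, "travel": [x, y, z], "spin": spin}, ...]. A call has 1 to 12 rows; each row shifts and turns the commanded pose from where the row before left it, along the tool's axes as they then stand; what a row does not reach is not made up. A row lasts 1/10 s, in which the tool goes at most 50 mm and 8.59 degrees, less where a joint would pass 70% of its speed; a pose out of reach is approached as far as the arm can. A call is refused whole if a number of a shift passes 0.05 or a number of a turn 0.15, either way. A call with a gripper value outside its range is refused whole. The fingers move at their own pace and stop on an object; FORCE is the grip in N (left out, the last holds). Time passes only in rows, so rows that do not move let the fingers close. It gives the time, the measured TCP pose, the force, the opening and the grip force at its end, in the units of the state.
- get_obs(): the state, without advancing time (a new reading comes with each control period).
- read_camera(name): name is "scene" or "side" or "wrist"; returns the picture (384x512x3 uint8, red, green, blue); there is no depth.
- get_calibration(name): a dict with "vfov" (degrees; the focal length in pixels is half the picture's height over the tangent of half this angle, whatever the lens; pixels are square), "cx", "cy" (the principal point, pixels), "xyz" and "attitude" of the camera in the world; the wrist camera has in their place "tool_from_camera" (4x4, takes a point from camera to tool coordinates, whose origin is the TCP and whose axes are the flange's). Camera axes: x right, y down, z forward; pixel columns grow to the right and rows downward; lengths in m; the calibration is good to about 2 mm. A picture is of the moment at which its call begins: read the wrist's pose just before it. get_calibration takes no time and is no camera call.
- sign_off(): hands the job in; it is judged then, once.
The state is a dict: "time": time; "q": joint angles; "joint_velocities": joint speeds; "joint_efforts": joint torques, N m; "position": TCP position; "ee_rot": TCP orientation; "force": force on the tool from outside, world axes, zero at the start; "ft_torque": the same for the moment, N m; "grip_width": finger opening in m; "gripper_force": force on a finger pad.
Only numpy, scipy, OpenCV 4.12 (cv2) and the standard library are available. Lean on these libraries where they do the work, as an engineer would, in place of code of your own. Each camera call takes 0.05 s, during which the arm holds its last target. There are 200 camera calls.

## Working session

There is one attempt and no reset: what is moved stays moved. The work goes in short steps, Python scripts to look and compute and a shell command to move; the robot and the scene stay as the last step left them, time stands still between calls to the robot, and variables do not carry over. Pictures are saved under pics/ and viewed, at most 10 in all, crops included, and the job is handed in when it is done.

```bash
mkdir -p pics; python3 - <<'E'
from plant import *
import cv2,numpy as np
print(get_obs(), nose_length)
for n in("scene","side","wrist"):
    print(n,get_calibration(n))
    cv2.imwrite(f"pics/{n}0.png",read_camera(n)[:,:,::-1])
E
```

```text
{'time': 0.0, 'q': array([ 9.60294652e-01,  1.04712280e-01,  9.64746455e-02,  1.56390178e+00,
       -6.33443566e-07,  1.35309003e+00]), 'joint_velocities': array([ 6.62420046e-04,  3.24889568e-05, -7.12827258e-04, -5.57096255e-04,
        2.39427374e-04, -1.15144042e-03]), 'joint_efforts': array([-1.27348798e-03, -5.56929231e+01,  5.03650153e+01,  1.71577820e-02,
       -4.27092373e-04, -2.15271470e-06]), 'position': array([0.22947634, 0.55404768, 0.24751767]), 'ee_rot': array([-6.12937217e-01, -3.08066828e+00,  1.93146028e-03]), 'force': array([0.21697964, 0.06449787, 0.0356176 ]), 'ft_torque': array([0.00925554, 0.02950638, 0.00703138]), 'gripper_force': 0.0, 'grip_width': 0.08536894424361084} 0.017
scene {'vfov': 47.5912029600473, 'cx': 256.7446240855197, 'cy': 186.27956013277225, 'xyz': array([ 0.11377872, -0.74964186,  0.70037799]), 'attitude': array([-2.2512415 ,  0.98078802, -0.35792181])}
side {'vfov': 48.354525271111314, 'cx': 255.014510191381, 'cy': 189.16678694573224, 'xyz': array([ 0.44370811, -1.11871136,  0.47193316]), 'attitude': array([-2.03434048,  0.13270581, -0.07407536])}
wrist {'vfov': 61.386774953323474, 'cx': 256.92000919411385, 'cy': 184.23383958895354, 'tool_from_camera': array([[ 1.08300727e-04, -9.64595721e-01, -2.63732976e-01,
         6.67251234e-02],
       [ 9.99999990e-01,  1.28799896e-04, -6.04365179e-05,
        -8.76953980e-04],
       [ 9.22655865e-05, -2.63732967e-01,  9.64595726e-01,
        -1.25588019e-01],
       [ 0.00000000e+00,  0.00000000e+00,  0.00000000e+00,
         1.00000000e+00]])}
```

View pics/scene0.png

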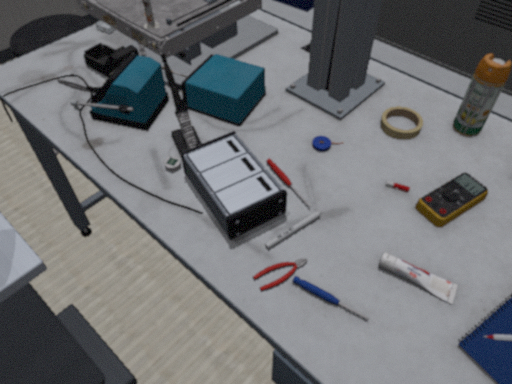

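View pics/side0.png

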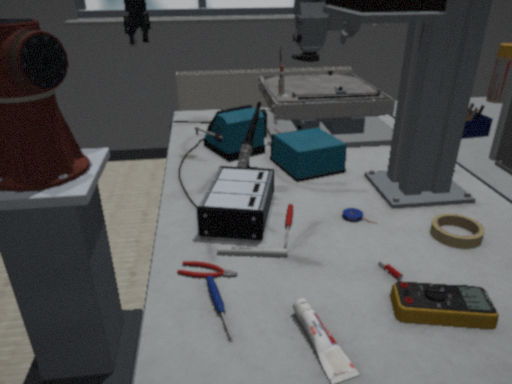

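The scene view shows the box with its lids at about (185-285, 135-235). The side view shows its lids at (205-272, 168-210). The driver lies behind the box, the pen to the right, and the cutters nearer the camera. Next I'll mask the lids in both views.

```bash
cat > h.py <<'E'
from plant import *
import cv2,numpy as np
from scipy.spatial.transform import Rotation as R
def ray(n,px,z,T=None):
    c=get_calibration(n); f=192/np.tan(np.radians(c['vfov']/2))
    px=np.atleast_2d(px).astype(float)
    d=np.c_[(px[:,0]-c['cx'])/f,(px[:,1]-c['cy'])/f,np.ones(len(px))]
    if n=='wrist':
        Tc=T@c['tool_from_camera']; M=Tc[:3,:3]; o=Tc[:3,3]
    else: M=R.from_rotvec(c['attitude']).as_matrix(); o=c['xyz']
    d=d@M.T
    return o+d*((z-o[2])/d[:,2])[:,None]
def tool():
    s=get_obs(); T=np.eye(4); T[:3,:3]=R.from_rotvec(s['ee_rot']).as_matrix(); T[:3,3]=s['position']; return T
E
python3 - <<'E'
from h import *
np.set_printoptions(precision=4,suppress=True)
for n,b in(("scene",(175,130,295,240)),("side",(195,160,280,240))):
    im=cv2.imread(f"pics/{n}0.png"); x0,y0,x1,y1=b
    g=im[y0:y1,x0:x1].min(2)
    for th in (175,195,):
        m=(g>th).astype(np.uint8)
        cs,_=cv2.findContours(m,cv2.RETR_EXTERNAL,cv2.CHAIN_APPROX_NONE)
        for c in cs:
            if cv2.contourArea(c)<150: continue
            r=cv2.boxPoints(cv2.minAreaRect(c))+[x0,y0]
            print(n,th,cv2.contourArea(c),r.round(1).tolist(),ray(n,r,.066)[:,:2].round(3).tolist())
    cv2.imwrite(f"pics/{n}c.png",cv2.resize(im[y0:y1,x0:x1],None,fx=4,fy=4,interpolation=cv2.INTER_CUBIC))
a=cv2.imread("pics/scenec.png");b=cv2.imread("pics/sidec.png")
h=max(a.shape[0],b.shape[0]);o=np.zeros((h,a.shape[1]+b.shape[1],3),np.uint8)
o[:a.shape[0],:a.shape[1]]=a;o[:b.shape[0],a.shape[1]:]=b
o=cv2.resize(o,None,fx=.95,fy=.95);print(o.shape);cv2.imwrite("pics/crops.png",o)
E
```

```text
(418, 779, 3)
```

View pics/crops.png

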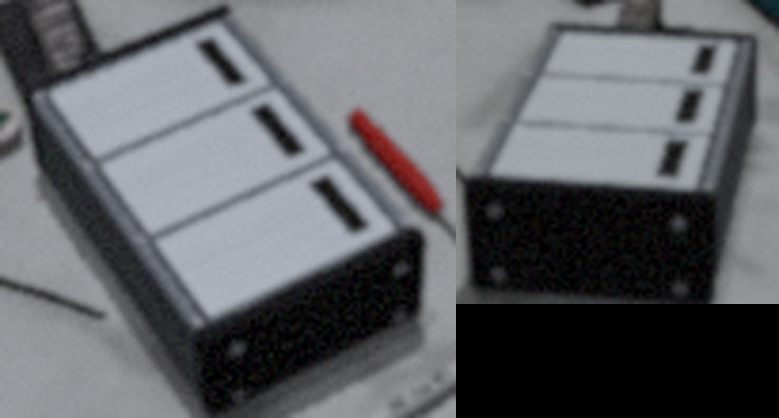

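The crops show the three lids with a black strip at the far end of each. The strip centres are at about (220,62), (278,131), (341,204) in the left crop and (705,59), (690,105), (672,157) in the right one.

```bash
python3 - <<'E'
from h import *
np.set_printoptions(precision=4,suppress=True)
ims={}
for n,b,g in(("scene",(175,130),[(220,62),(278,131),(341,204)]),("side",(195,160),[(249,59),(234,105),(216,157)])):
    im=cv2.imread(f"pics/{n}0.png").min(2)
    P=[]
    for p in g:
        u,v=(np.array(p)/3.8+b).round().astype(int)
        w=im[v-9:v+10,u-9:u+10]; m=(w<90).astype(np.uint8)
        k,l,s,c=cv2.connectedComponentsWithStats(m); i=l[9,9]; P.append(c[i]+[u-9,v-9]); print(n,s[i],P[-1])
    X=ray(n,P,.066)[:,:2]; d=X[0]-X[2]
    print(X,np.linalg.norm(d)/2,np.degrees(np.arctan2(-d[0],d[1])),X.mean(0))
print(tool())
E
```

```text
scene [ 4  4 11 11 52] [232.8269 146.0769]
scene [ 3  3 12 13 61] [247.623  163.7869]
scene [ 1  2 14 14 71] [263.9437 183.3803]
[[ 0.5634 -0.2529]
 [ 0.5471 -0.3119]
 [ 0.5304 -0.372 ]] 0.061796874117755106 -15.49950442696637 [ 0.547  -0.3123]
side [ 6  5  5  7 26] [259.9231 175.    ]
side [ 5  5  7  8 35] [255.8286 187.4571]
side [ 6  5  6  9 42] [251.5 201. ]
[[ 0.5634 -0.2511]
 [ 0.5462 -0.3122]
 [ 0.5298 -0.3711]] 0.06231105075828189 -15.62259209505531 [ 0.5464 -0.3114]
[[-0.9238  0.3828 -0.0006  0.2295]
 [ 0.3828  0.9238 -0.0008  0.5541]
 [ 0.0002 -0.001  -1.      0.2477]
 [ 0.      0.      0.      1.    ]]
```

```bash
python3 - <<'E'
from h import *
np.set_printoptions(precision=3,suppress=True)
print("iron",ray("scene",[(163,52)],.16),ray("side",[(257,104)],.16))
for z in(0,.1): print("frame front/right",z,ray("side",[(270,112),(392,105),(258,80)],z))
print("column",ray("scene",[(290,88),(340,112)],0),ray("side",[(365,175),(388,205)],0))
print("teal",ray("side",[(275,150),(312,178)],.0))
E
```

```text
iron [[0.607 0.009 0.16 ]] [[ 0.59  -0.003  0.16 ]]
frame front/right 0 [[ 0.699  0.45   0.   ]
 [ 1.196  0.475  0.   ]
 [ 0.727  1.001 -0.   ]]
frame front/right 0.1 [[0.645 0.118 0.1  ]
 [1.037 0.138 0.1  ]
 [0.667 0.552 0.1  ]]
column [[ 0.871 -0.155  0.   ]
 [ 0.879 -0.311  0.   ]] [[ 0.855 -0.148  0.   ]
 [ 0.849 -0.311  0.   ]]
teal [[ 0.652  0.06   0.   ]
 [ 0.713 -0.147  0.   ]]
```

```bash
python3 -m crank '[{"hand":0,"travel":[0,0,-0.02],"spin":-0.121},{"hand":0,"travel":[-0.025,-0.0377,0],"spin":0},{"hand":0,"travel":[-0.025,-0.0377,0],"spin":0},{"hand":0,"travel":[-0.025,-0.0377,0],"spin":0},{"hand":0,"travel":[-0.025,-0.0377,0],"spin":0},{"hand":0,"travel":[-0.025,-0.0377,0],"spin":0},{"hand":0,"travel":[-0.025,-0.0377,0],"spin":0},{"hand":0,"travel":[-0.025,-0.0377,0],"spin":0},{"hand":0,"travel":[-0.025,-0.0377,0],"spin":0},{"hand":0,"travel":[-0.025,-0.0377,0],"spin":0},{"hand":0,"travel":[-0.025,-0.0377,0],"spin":0}]' 20
python3 -m crank '[{"hand":0,"travel":[-0.025,-0.0377,0],"spin":0},{"hand":0,"travel":[-0.025,-0.0377,0],"spin":0},{"hand":0,"travel":[-0.025,-0.0377,0],"spin":0},{"hand":0,"travel":[-0.025,-0.0377,0],"spin":0},{"hand":0,"travel":[-0.025,-0.0377,0],"spin":0},{"hand":0,"travel":[-0.025,-0.0377,0],"spin":0},{"hand":0,"travel":[-0.025,-0.0377,0],"spin":0},{"hand":0,"travel":[-0.025,-0.0377,0],"spin":0},{"hand":0,"travel":[-0.025,-0.0377,0],"spin":0},{"hand":0,"travel":[0,0,0],"spin":0}]'
cat >> h.py <<'E'
BX=np.array([.9634,-.2681,0]);BY=np.array([.2681,.9634,0])
BAY=[np.array(p) for p in((.5364,-.2445,.066),(.5197,-.3045,.066),(.5031,-.3641,.066))]
def rel(b):
    "fingertip centre in bay axes (mm), tool yaw error (deg), force"
    T=tool(); t=T[:3,3]+T[:3,2]*nose_length-BAY[b-1]
    s=get_obs()
    print("t",round(s['time'],2),"tip rel bay",b,(np.array([t@BX,t@BY,t[2]])*1e3).round(1),"yaw",np.degrees(np.arctan2(T[1,0],T[0,0])).round(2),"F",s['force'].round(2),'w',round(s['grip_width'],4))
E
python3 -c "from h import *;rel(3)"
```

```text
time: 1.25
position: [0.3694, 0.1223, 0.2683]
ee_rot: [0.425, 3.112, 0.0]
force: [1.6, -0.2, 0.0]
grip_width: 0.0
gripper_force: 0.0
time: 2.25
position: [0.495, -0.2675, 0.2655]
ee_rot: [-0.431, -3.109, -0.002]
force: [-0.4, 0.5, -1.2]
grip_width: 0.0001
gripper_force: 0.0
t 2.25 tip rel bay 3 [-33.7  90.9 182.5] yaw 164.2 F [-0.4   0.45 -1.18] w 0.0001
```

```bash
python3 -m crank '[{"hand":0,"travel":[-0.0315,-0.0455,0],"spin":0},{"hand":0,"travel":[-0.0315,-0.0455,0],"spin":0},{"hand":0,"travel":[0,0,0.045],"spin":0},{"hand":0,"travel":[0,0,0.045],"spin":0},{"hand":0,"travel":[0,0,0.04],"spin":0},{"hand":0,"travel":[0,0,0.03],"spin":0},{"hand":0,"travel":[0,0,0],"spin":0},{"hand":0,"travel":[0,0,0],"spin":0}]'
python3 -c "
from h import *
rel(3);cv2.imwrite('pics/w1.png',read_camera('wrist')[:,:,::-1])"
```

```text
time: 3.05
position: [0.5276, -0.3573, 0.1089]
ee_rot: [-0.425, -3.112, -0.001]
force: [-0.5, 0.4, 0.9]
grip_width: 0.0003
gripper_force: 0.0
t 3.05 tip rel bay 3 [21.8 13.1 25.9] yaw 164.44 F [-0.5   0.39  0.95] w 0.0003
```

View pics/w1.png

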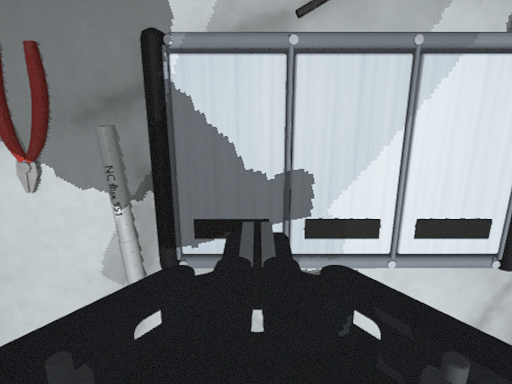

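The wrist view shows all three strips, centred at about (232,228), (342,228) and (453,228). The fingers stand just left of bay 3's strip.

```bash
python3 - <<'E'
from h import *
X=ray("wrist",[(232,228.5),(342.5,228.5),(453,228.5),(293,39),(391,264)],.066,tool())
for b in(1,2,3):
    d=X[3-b]-BAY[b-1]; print(b,(np.array([d@BX,d@BY])*1e3).round(1))
E
python3 -m crank '[{"hand":0,"travel":[-0.007,-0.013,0],"spin":0},{"hand":0,"travel":[0,0,0.01],"spin":0},{"hand":0,"travel":[0,0,0.005],"spin":0},{"hand":0,"travel":[0,0,0],"spin":0}]'
python3 -c "from h import *;rel(3)"
```

```text
1 [28.3 -1.6]
2 [28.4 -1.8]
3 [28.4 -2.4]
time: 3.5
position: [0.5306, -0.3713, 0.0926]
ee_rot: [-0.425, -3.112, -0.001]
force: [-0.6, -0.0, 0.5]
grip_width: 0.0002
gripper_force: 0.0
t 3.5 tip rel bay 3 [28.4  0.4  9.6] yaw 164.44 F [-0.56 -0.01  0.49] w 0.0002
```

```bash
python3 -m crank '[{"hand":0,"travel":[0,-0.001,0.005],"spin":0},{"hand":0,"travel":[0,0,0.003],"spin":0},{"hand":0,"travel":[0,0,0],"spin":0}]'
python3 -m crank '[{"hand":0,"travel":[0,0,0.001],"spin":0},{"hand":0,"travel":[0,0,0],"spin":0}]'
python3 -c "from h import *;rel(3)"
```

```text
time: 3.8
position: [0.5304, -0.3726, 0.0847]
ee_rot: [-0.425, -3.112, -0.001]
force: [-0.0, 0.1, 0.7]
grip_width: 0.0003
gripper_force: 0.0
time: 4.0
position: [0.5307, -0.373, 0.0843]
ee_rot: [0.426, 3.113, 0.0]
force: [-0.4, 0.0, 0.7]
grip_width: -0.0001
gripper_force: 0.0
t 4.0 tip rel bay 3 [29.  -1.1  1.3] yaw 164.43 F [-0.38  0.03  0.65] w -0.0001
```

```bash
python3 -m crank '[{"hand":0,"travel":[0,0,0.001],"spin":0},{"hand":0,"travel":[0,0,0],"spin":0}]' | grep -E 'pos|^force'
python3 -m crank '[{"hand":0,"travel":[0,0,0.001],"spin":0},{"hand":0,"travel":[0,0,0],"spin":0}]'| grep -E 'pos|^force'
```

```text
position: [0.5307, -0.373, 0.0832]
force: [-0.3, -0.3, 0.7]
position: [0.5307, -0.3731, 0.0824]
force: [-0.5, 0.0, 1.9]
```

```bash
python3 -m crank '[{"hand":0,"travel":[0,0,0.0007],"spin":0},{"hand":0,"travel":[0,0,0],"spin":0}]' | grep -E 'pos|^force'
```

```text
position: [0.5307, -0.3731, 0.0818]
force: [-0.1, 1.7, 4.1]
```

```bash
python3 -m crank '[{"hand":0,"travel":[0,0,0.0005],"spin":0},{"hand":0,"travel":[0,0,0],"spin":0}]' | grep -E 'pos|^force'
```

```text
position: [0.5307, -0.3731, 0.0813]
force: [-1.9, 1.2, 3.6]
```

```bash
python3 -m crank '[{"hand":0,"travel":[0,0,0.0005],"spin":0},{"hand":0,"travel":[0,0,0],"spin":0}]' | grep -E 'pos|^force'
```

```text
position: [0.5308, -0.3731, 0.0811]
force: [-1.3, 1.9, 7.6]
```

```bash
python3 -m crank '[{"hand":0,"travel":[0,0,0.0004],"spin":0},{"hand":0,"travel":[0,0,0],"spin":0}]' | grep -E 'pos|^force'
python3 -c "
from h import *
cv2.imwrite('pics/w2.png',read_camera('wrist')[:,:,::-1])
rel(3)"
```

```text
position: [0.5308, -0.3731, 0.081]
force: [-2.5, 2.1, 9.6]
t 5.25 tip rel bay 3 [29.1 -1.3 -2. ] yaw 164.43 F [-2.82  2.23 10.55] w -0.0003
```

View pics/w2.png

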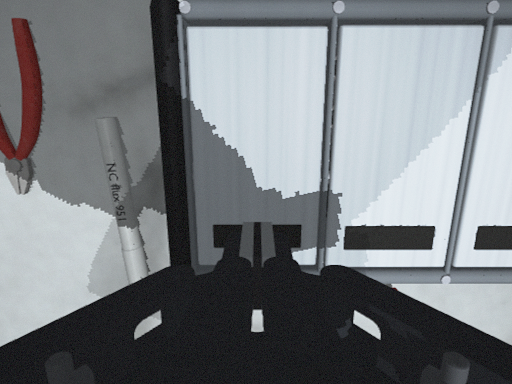

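Bay 3's near edge (row 25) is still level with bay 2's and the force rises without a plateau, so bay 3 is a blank. I'll lift and move on to bay 2.

```bash
python3 -m crank '[{"hand":0,"travel":[0,0,-0.008],"spin":0},{"hand":0,"travel":[0,0,-0.006],"spin":0},{"hand":0,"travel":[0,0.031,0],"spin":0},{"hand":0,"travel":[0,0.031,0],"spin":0},{"hand":0,"travel":[0,0,0.005],"spin":0},{"hand":0,"travel":[0,0,0.005],"spin":0},{"hand":0,"travel":[0,0,0],"spin":0},{"hand":0,"travel":[0,0,0],"spin":0}]'
python3 -c "from h import *;rel(2)"
```

```text
time: 6.05
position: [0.5469, -0.3141, 0.0839]
ee_rot: [-0.427, -3.112, -0.0]
force: [0.8, -0.2, -0.7]
grip_width: -0.0002
gripper_force: 0.0
t 6.05 tip rel bay 2 [28.8 -1.9  0.9] yaw 164.37 F [ 0.82 -0.16 -0.75] w -0.0002
```

```bash
python3 -m crank '[{"hand":0,"travel":[0,0,0.001],"spin":0},{"hand":0,"travel":[0,0,0.0005],"spin":0},{"hand":0,"travel":[0,0,0],"spin":0}]' | grep -E 'pos|^force'
```

```text
position: [0.5473, -0.3138, 0.0829]
force: [-0.4, -0.7, 1.5]
```

```bash
python3 -m crank '[{"hand":0,"travel":[0,0,0.0007],"spin":0},{"hand":0,"travel":[0,0,0],"spin":0}]' | grep -E 'pos|^force'
```

```text
position: [0.5473, -0.3137, 0.0822]
force: [-2.3, -3.0, 3.2]
```

```bash
python3 -m crank '[{"hand":0,"travel":[0,0,0.0005],"spin":0},{"hand":0,"travel":[0,0,0],"spin":0}]' | grep -E 'pos|^force'
```

```text
position: [0.5474, -0.3136, 0.0817]
force: [-0.6, -1.8, 3.0]
```

```bash
python3 -m crank '[{"hand":0,"travel":[0,0,0.0005],"spin":0},{"hand":0,"travel":[0,0,0],"spin":0}]' | grep -E 'pos|^force'
```

```text
position: [0.5474, -0.3134, 0.081]
force: [-0.5, -2.4, 2.4]
```

```bash
python3 -m crank '[{"hand":0,"travel":[0,0,0.0005],"spin":0},{"hand":0,"travel":[0,0,0],"spin":0}]' | grep -E 'pos|^force'
```

```text
position: [0.5474, -0.3134, 0.0805]
force: [-0.8, -1.7, 2.9]
```

The force has levelled off near 3 N as the strip sinks, so bay 2 rocks. I'll keep pressing gently.

```bash
python3 -m crank '[{"hand":0,"travel":[0,0,0.001],"spin":0},{"hand":0,"travel":[0,0,0.001],"spin":0},{"hand":0,"travel":[0,0,0.001],"spin":0},{"hand":0,"travel":[0,0,0],"spin":0}]' | grep -E 'pos|^force'
```

```text
position: [0.5472, -0.3131, 0.0771]
force: [-0.8, -1.3, 2.5]
```

```bash
python3 -m crank '[{"hand":0,"travel":[0,0,0.0015],"spin":0},{"hand":0,"travel":[0,0,0.0015],"spin":0},{"hand":0,"travel":[0,0,0.0015],"spin":0},{"hand":0,"travel":[0,0,0],"spin":0}]' | grep -E 'pos|^force'
```

```text
position: [0.5473, -0.313, 0.0726]
force: [-0.2, 0.1, 1.0]
```

```bash
python3 -m crank '[{"hand":0,"travel":[0,0,0.0015],"spin":0},{"hand":0,"travel":[0,0,0.0015],"spin":0},{"hand":0,"travel":[0,0,0],"spin":0}]' | grep -E 'pos|^force'; python3 -c "from h import *;rel(2)"
```

```text
position: [0.5473, -0.3132, 0.0697]
force: [0.3, 0.2, 1.6]
t 8.25 tip rel bay 2 [ 29.   -1.  -13.3] yaw 164.43 F [0.29 0.22 1.61] w -0.0001
```

```bash
python3 -m crank '[{"hand":0,"travel":[0,0,0.0015],"spin":0},{"hand":0,"travel":[0,0,0.0015],"spin":0},{"hand":0,"travel":[0,0,0],"spin":0}]' | grep -E 'pos|^force'
```

```text
position: [0.5473, -0.3133, 0.0667]
force: [0.4, -0.8, 2.3]
```

```bash
python3 -m crank '[{"hand":0,"travel":[0,0,0.0015],"spin":0},{"hand":0,"travel":[0,0,0],"spin":0}]' | grep -E 'pos|^force'; python3 -c "
from h import *
rel(2)
cv2.imwrite('pics/w3.png',read_camera('wrist')[:,:,::-1]);im=read_camera('side')[:,:,::-1]
cv2.imwrite('pics/s3.png',cv2.resize(im[110:260,160:320],None,fx=4,fy=4,interpolation=cv2.INTER_CUBIC))
"
```

```text
position: [0.5473, -0.3133, 0.0653]
force: [0.6, -0.9, 1.7]
t 8.75 tip rel bay 2 [ 28.9  -1.1 -17.7] yaw 164.43 F [ 0.64 -0.87  1.74] w 0.0001
```

View pics/s3.png

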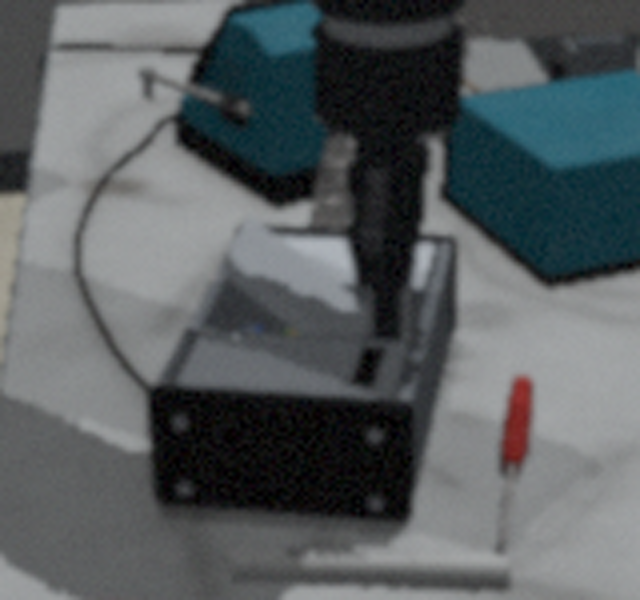

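The side crop shows the middle lid tilted, with its near edge raised (upper corner at about (235,237)) and the sockets visible beneath. I'll compute the angle, then lift and go round to the near side.

```bash
python3 - <<'E'
from h import *
A=ray("side",[(218.8,168.5)],0.0)[0];B=ray("side",[(218.8,168.5)],.2)[0]
for yy in(-.029,.029):
    a=(A-BAY[1])@BY;b=(B-BAY[1])@BY;P=A+(B-A)*(yy-a)/(b-a)-BAY[1]
    print(yy,P@BX,P[2],np.arctan2(P[2],-(P@BX)))
E
python3 -m crank '[{"hand":0,"travel":[0,0,-0.02],"spin":0},{"hand":0,"travel":[0,0,-0.04],"spin":0},{"hand":0,"travel":[0,0,-0.045],"spin":0},{"hand":0,"travel":[0.042,0.0,0],"spin":0},{"hand":0,"travel":[0.042,0,0],"spin":0},{"hand":0,"travel":[0.042,0,0],"spin":0},{"hand":0,"travel":[0,0,0],"spin":0},{"hand":0,"travel":[0,0,0],"spin":0}]'
python3 -c "
from h import *
rel(2);im=read_camera('side')[:,:,::-1]
cv2.imwrite('pics/s4.png',cv2.resize(im[110:260,160:320],None,fx=4,fy=4,interpolation=cv2.INTER_CUBIC))"
```

```text
-0.029 -0.044109080301122185 0.052496827175254196 0.8720053387396822
0.029 -0.058253387692758785 0.026072861277586123 0.42083691359893494
time: 9.65
position: [0.4256, -0.2794, 0.1705]
ee_rot: [0.427, 3.112, -0.0]
force: [-0.1, -1.1, 1.2]
grip_width: 0.0004
gripper_force: 0.0
t 9.65 tip rel bay 2 [-97.4  -1.1  87.5] yaw 164.38 F [-0.13 -1.11  1.15] w 0.0004
```

View pics/s4.png

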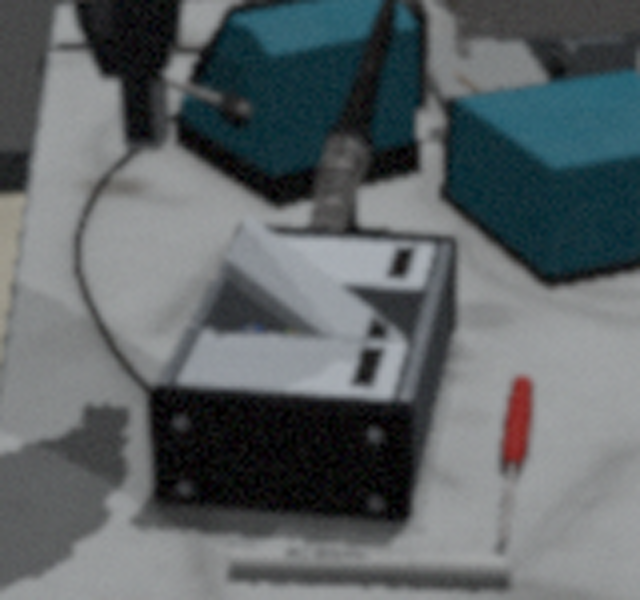

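The lid stays at about 0.65 rad with its near edge raised, and the gripper is on the near side at crop (145,110). Now I'll lower beside the edge and push along the arc.

```bash
python3 -m crank '[{"hand":0,"travel":[0,0,0.036],"spin":0},{"hand":0,"travel":[0,0,0.036],"spin":0},{"hand":0,"travel":[-0.012,0,0],"spin":0},{"hand":0,"travel":[-0.012,0,0],"spin":0},{"hand":0,"travel":[-0.01,0,0],"spin":0},{"hand":0,"travel":[0,0,0],"spin":0},{"hand":0,"travel":[0,0,0],"spin":0}]'|grep ^force
python3 -c "from h import *;rel(2)"
```

```text
force: [-7.7, 3.0, 5.7]
t 10.4 tip rel bay 2 [-63.1  -1.   15.7] yaw 164.45 F [-7.75  3.02  5.67] w 0.0001
```

```bash
python3 -m crank '[{"hand":0,"travel":[0,0,-0.003],"spin":0},{"hand":0,"travel":[-0.002,0,-0.003],"spin":0},{"hand":0,"travel":[0,0,0],"spin":0}]'|grep ^force
python3 -c "from h import *;rel(2)"
```

```text
force: [0.5, 0.6, 0.2]
t 10.7 tip rel bay 2 [-60.   -1.2  22. ] yaw 164.44 F [0.49 0.61 0.19] w 0.0
```

```bash
python3 -m crank '[{"hand":0,"travel":[-0.004,0,-0.003],"spin":0},{"hand":0,"travel":[-0.004,0,-0.003],"spin":0},{"hand":0,"travel":[0,0,0],"spin":0}]'|grep ^force
python3 -c "from h import *;rel(2)"
```

```text
force: [-2.6, 1.1, 1.9]
t 11.0 tip rel bay 2 [-52.3  -1.2  28.3] yaw 164.44 F [-2.62  1.09  1.86] w -0.0002
```

```bash
python3 -m crank '[{"hand":0,"travel":[-0.004,0,-0.003],"spin":0},{"hand":0,"travel":[-0.004,0,-0.003],"spin":0},{"hand":0,"travel":[-0.004,0,-0.003],"spin":0},{"hand":0,"travel":[0,0,0],"spin":0}]'|grep ^force
python3 -c "
from h import *
rel(2);im=read_camera('side')[:,:,::-1]
cv2.imwrite('pics/s5.png',cv2.resize(im[110:260,160:320],None,fx=4,fy=4,interpolation=cv2.INTER_CUBIC))"
```

```text
force: [-0.1, -0.1, 0.3]
t 11.4 tip rel bay 2 [-40.1  -1.1  36.9] yaw 164.44 F [-0.12 -0.13  0.29] w -0.0003
```

View pics/s5.png

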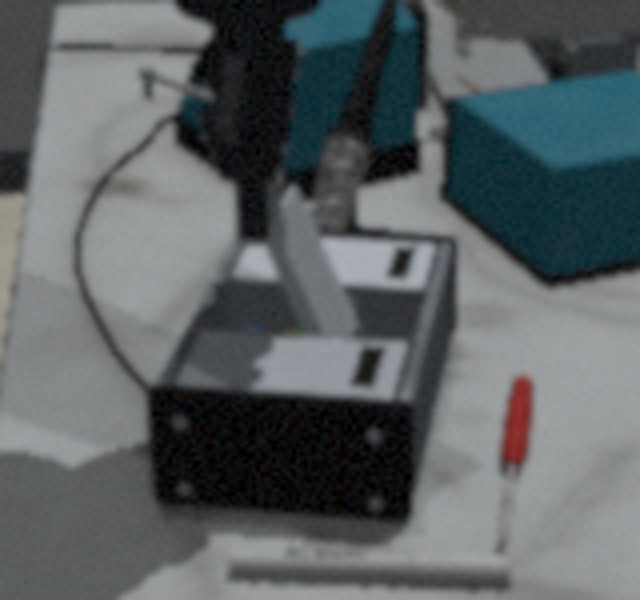

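The lid is now at about 1.15 rad, its upper edge at crop (285,195) and the fingers behind it. I'll keep pushing towards the stop.

```bash
python3 -m crank '[{"hand":0,"travel":[-0.004,0,-0.002],"spin":0},{"hand":0,"travel":[-0.004,0,-0.0015],"spin":0},{"hand":0,"travel":[-0.004,0,-0.001],"spin":0},{"hand":0,"travel":[-0.004,0,0],"spin":0},{"hand":0,"travel":[0,0,0],"spin":0}]'|grep ^force
python3 -c "from h import *;rel(2)"
```

```text
force: [0.0, 0.3, -0.5]
t 11.95 tip rel bay 2 [-24.4  -1.1  41.1] yaw 164.44 F [ 0.01  0.26 -0.47] w -0.0006
```

```bash
python3 -m crank '[{"hand":0,"travel":[-0.003,0,0],"spin":0},{"hand":0,"travel":[-0.003,0,0],"spin":0},{"hand":0,"travel":[0,0,0],"spin":0}]'|grep ^force
python3 -c "from h import *;rel(2)"
```

```text
force: [-0.0, -0.4, -1.4]
t 12.25 tip rel bay 2 [-18.7  -1.1  40.9] yaw 164.43 F [-0.04 -0.4  -1.37] w -0.0004
```

```bash
python3 -m crank '[{"hand":0,"travel":[-0.002,0,0],"spin":0},{"hand":0,"travel":[0,0,0],"spin":0}]'|grep ^force
python3 -c "from h import *;rel(2)"
```

```text
force: [0.5, -0.2, -0.0]
t 12.45 tip rel bay 2 [-16.9  -1.1  41. ] yaw 164.43 F [ 0.51 -0.21 -0.05] w 0.0001
```

```bash
python3 -m crank '[{"hand":0,"travel":[-0.002,0,0],"spin":0},{"hand":0,"travel":[-0.001,0,0],"spin":0},{"hand":0,"travel":[0,0,0],"spin":0}]'|grep ^force
python3 -c "from h import *;rel(2)"
```

```text
force: [0.1, 0.2, 0.1]
t 12.75 tip rel bay 2 [-13.9  -1.   41. ] yaw 164.43 F [0.1  0.2  0.08] w -0.0002
```

```bash
python3 -m crank '[{"hand":0,"travel":[-0.0015,0,0],"spin":0},{"hand":0,"travel":[0,0,0],"spin":0}]'|grep ^force
python3 -c "from h import *;rel(2)"
```

```text
force: [-1.8, 0.3, 0.7]
t 12.95 tip rel bay 2 [-12.5  -1.1  41. ] yaw 164.43 F [-1.76  0.3   0.67] w 0.0001
```

```bash
python3 -m crank '[{"hand":0,"travel":[-0.001,0,0],"spin":0},{"hand":0,"travel":[0,0,0],"spin":0}]'|grep ^force
python3 -c "from h import *;rel(2)"
```

```text
force: [-6.1, 2.3, 3.7]
t 13.15 tip rel bay 2 [-12.3  -1.1  41. ] yaw 164.42 F [-6.1   2.27  3.67] w 0.0
```

The tip barely moves and the force has risen to 6 N, so the lid is at its stop. I'll back away and check.

```bash
python3 -m crank '[{"hand":0,"travel":[0.004,0,0],"spin":0},{"hand":0,"travel":[0.02,0,0],"spin":0},{"hand":0,"travel":[0.04,0,-0.02],"spin":0},{"hand":0,"travel":[0.04,0,-0.04],"spin":0},{"hand":0,"travel":[0,0,-0.03],"spin":0},{"hand":0,"travel":[0,0,0],"spin":0},{"hand":0,"travel":[0,0,0],"spin":0}]'|grep ^force
python3 -c "
from h import *
rel(2);im=read_camera('side')[:,:,::-1];cv2.imwrite('pics/side6.png',im)
j=read_camera('scene')[:,:,::-1];cv2.imwrite('pics/scene6.png',j)
f=lambda a:cv2.resize(a,(400,500),interpolation=cv2.INTER_CUBIC)
cv2.imwrite('pics/s6.png',np.hstack([f(im[120:295,165:305]),f(j[120:295,180:320])]))"
```

```text
force: [-0.3, -0.9, -0.4]
t 13.85 tip rel bay 2 [-110.3   -1.4  127. ] yaw 164.42 F [-0.34 -0.87 -0.38] w 0.0001
```

View pics/s6.png

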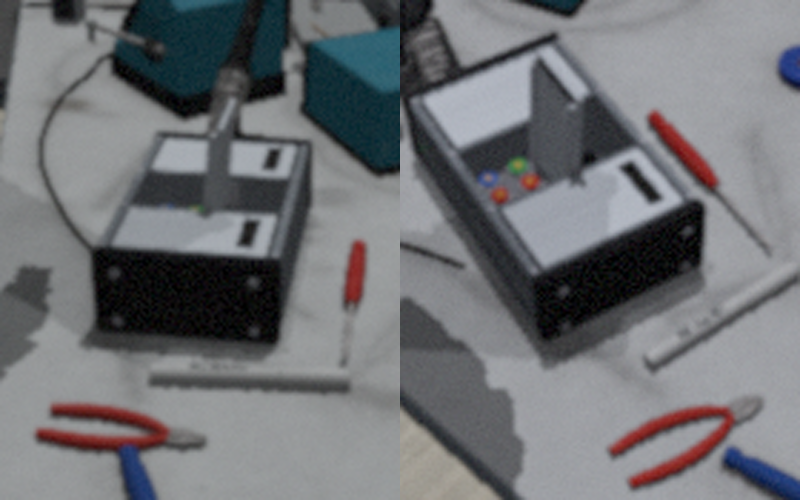

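The middle lid stands upright, at about (220,155) in the left crop and (560,120) in the right. The sockets are exposed, the loose items look undisturbed, and the robot is clear.

```bash
python3 -c "
from plant import *
print(sign_off())"
```

```text
the job is handed in; nothing more can be done
None
```

The tilting lid was the middle one (bay 2). It now stands open at its stop, the loose items look undisturbed, and I handed the job in at about 14 s with the robot clear; the firmest press was about 11 N, on the bay 3 blank.

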